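# Oil the inspection carousel, then bring the shaft to the pointer and hold it

### The arm

A 7-joint arm with a two-finger parallel gripper is mounted at the origin on a cart in front of the work surface, level with it; the furniture and walls round the work are solid. World frame = base frame: x ahead of the robot, y to its left, z up, the work surface at z = 0. Lengths are in mm, angles in degrees, forces in N, time in s.
With the tool pointing down it reaches from about 400 to 875 mm from the base axis. Payload 6.5 kg.
Tool frame: the origin (TCP) lies at the very end of the fingers, on their centre line; the grasp point (between the pads) lies 19 mm behind it; z points along the fingers, y is the line along which they close (so a half turn about z gives the same grasp; the last joint's range is limited). The gripper opens to 88 mm and grips with 3 to 60 N. Pads are 18 mm wide; open, the fingers measure 123 mm over their backs; the gripper's body (75 mm by 187 mm) begins 45 mm behind the grasp point.
Start: joints at [72.697, 30.733, -0.252, 88.115, 0.149, 61.152, -4.079], TCP at [151.85, -632.006, 238.716] pointing down, gripper open.
Joint ranges: [-154.64, 154.64], [-21.42, 123.67], [-72.66, 72.17], [13.99, 137.28], [-74.86, 254.86], [10.95, 109.41], [-158.01, 158.01]. Speed limits (degrees/s): [136.94, 136.94, 180, 180, 180, 180, 180].

### API

Orientations are given as [roll, pitch, yaw] about the fixed x, y, z axes, in that order (R = Rz(yaw) Ry(pitch) Rx(roll)).
In Python, from plant import manip gives the robot as it stands.
- The arm moves only by the tool send_rows, never from a script. Its argument "steps" is one flat list of numbers, 4 for each row, row after row: the shift along the tool's x, y, z in mm, then the turn about the tool's z in degrees. In form: [dx, dy, dz, turn, dx, dy, dz, turn, ...]. A call has 1 to 10 rows; each row is the pose to reach, as a shift and turn from the pose commanded when the call began, along the tool's axes at that moment; what a row does not reach only later rows make up. A row lasts 1/8 s, in which the tool goes at most 62.5 mm and 10.7 degrees, less where a joint would pass 70% of its speed; a pose out of reach is approached as far as the arm can. A call with a gripper value outside its range is refused whole. "jaw" is the gripper command: -1 is fully open, 1 is shut, values between are in proportion, set as the call begins (left out, the last holds). The fingers move at their own pace and stop on an object; "force" is the grip in N (left out, the last holds). Time passes only in rows, so rows that repeat a pose let the fingers close. It gives the time, the measured TCP pose, the force, the opening and the grip force at its end, in the units of the state.
- manip.get_obs(): the state, without advancing time (a new reading comes with each control period).
- manip.get_image(name): name is "scene" or "top" or "wrist"; returns the picture (420x560x3 uint8, blue, green, red); there is no depth.
- manip.camera_params(name): a dict with "fx", "fy", "cx", "cy" (pixels), "R" (3x3) and "t" (3): a world point X has camera coordinates R X + t. Camera axes: x right, y down, z forward; pixel columns grow to the right and rows downward; lengths in mm; the calibration is good to about 2 mm. The wrist camera is an equidistant fisheye: a pixel r from the principal point sees the ray r / f radians off the axis. A picture is of the moment at which its call begins: read the wrist's pose just before it. camera_params takes no time and is no camera call; for the wrist camera it gives the pose at the moment of the call.
- manip.job_done(): hands the job in; it is judged then, once.
Trained networks look in the newest picture that a camera, given by its name, has taken for a name from the list of things; names that differ only in an ending like _2 or _b are one class to them, and where a whole thing is asked for, a point or a joint stands for the part that bears it (a point fixed in the world has none). Each returns a list of dicts, best first, with "p" (0 to 1); they miss things now and then, are a little off and sometimes report something else, mostly with a low value. They report only what shows in the picture. A call takes as long as a camera call.
- manip.recognise(thing, camera): "uv" ([column, row] in pixels, amid what is visible of it).
- manip.tip_of(thing, camera): "uv" ([column, row] in pixels: a listed point, or the origin of a listed thing).
The state is a dict: "t": time; "qpos": joint angles; "qd": joint speeds; "joint_torque": joint torques, N m; "position": TCP position; "tcp_rot": TCP orientation; "force": force on the tool from outside, world axes, zero at the start; "moment": the same for the moment, N m; "grip_width": finger opening in mm; "gripper_force": force on a finger pad.
Only numpy, scipy, OpenCV 4.12 (cv2) and the standard library are available. Lean on these libraries where they do the work, as an engineer would, in place of code of your own. Each camera call takes 0.05 s, during which the arm holds its last target. There are 200 camera calls.

### The job

Press the oiler's cap well down and let it spring back up, to oil the bearing before the turntable is moved. Then turn the turntable until the tall stepped shaft stands right in front of the fixed pointer, and hold the turntable still there: it has no lock, so finish while still gripping it. Leave the loose ring gauge, V-block and milled block where they are.

Things in the scene. Friction and masses are not known exactly. Their poses are not given: they have to be found in the camera images.
- fixture: Fixed bare aluminium base plate 250 x 325 x 12 mm. Origin at surface height under the turntable's axis, z up; the plate spans x -135..115, y -115..210 mm. Pointer: fixed post 18 x 26 mm, 62 mm high, at x = -124 mm, y = 0, with a small cone pointing along +x at the axis. Oiler: upright metal canister 48 mm in diameter at x = 0, y = 165 mm, with a feed pipe to the bearing.
- oiler_cap (a joint): How far the oiler's cap is pressed, m: 0 up, 0.008 fully down. It moves straight down against a spring (about 2 N to start, 5.2 N fully down) and comes up by itself.
- cap_top (a point): Centre of the top face of the oiler's cap, a round black cap 32 mm in diameter and 20 mm tall, top 128 mm above the surface when up. The point moves with the cap.
- turntable: Steel disc 200 mm in diameter, turning freely either way about its upright z axis (friction about 0.04 N m, no lock, no stops for two turns). Origin at the centre of its underside, 23 mm above the surface; top face at 35 mm. Fixed on it, 75 mm from the axis: the stepped shaft on its own -x side, three turned hubs (30 mm in diameter, 22 mm tall) on -y, +x and +y.
- knob_top (a point): Centre of the top of the turntable's central knob, on its axis, 110 mm above the surface. The knob, fixed to the turntable, is a hexagonal prism 32 mm across flats (37 mm across corners), 30 mm tall, on a column 24 mm in diameter. Two flats face the turntable's own +x and -x (so one faces the shaft), the others at 60 degree steps.
- shaft_top (a point): Point on the axis of the stepped shaft, at its top, 108 mm above the surface. The shaft is the only tall part on the turntable: 73 mm tall with a 33 mm flange at its foot and about 16 mm in diameter above. It turns with the table, 75 mm from the axis.
- front_mark (a point): Fixed point 75 mm from the turntable's axis towards the pointer (x = -75 mm in the fixture's frame), at table-top height: the shaft's axis must stand over it.
- ring_gauge: Loose steel ring gauge 58 mm in diameter, 18 mm tall, origin under its centre. A bystander.
- v_block: Loose steel V-block 40 x 44 x 34 mm, origin under its centre. A bystander.
- milled_block: Loose milled aluminium block 32 x 56 x 22 mm, origin under its centre. A bystander.

How it is judged (in metres and radians):
On the way, in this order (a step that is already met when the one before it is completed fails the run):
1. the oiler's cap is pressed down at least 5 of its 8 mm, the turntable not yet turned (shaft within 15 mm of where it started) (value of joint oiler_cap above 0.005 m and distance of shaft_top from where it was at the start of the episode below 0.015 m), for 0.05 s.
2. the cap has sprung back up, to within 1.5 mm (value of joint oiler_cap below 0.0015 m), for 0.1 s.
At the end, for the whole second after the job is handed in: The stepped shaft's axis is within 7 mm of the mark before the pointer (seen from above); the turntable is still (under 0.05 rad/s) and the fingers hold it with over 1.5 N; the oiler's cap is up; ring gauge, V-block and milled block are within 15 mm of where they stood (horizontal distance between shaft_top and front_mark below 0.007 m and angular speed of turntable below 0.05 rad/s and contact force between the fingers and turntable above 1.5 N and value of joint oiler_cap below 0.0015 m and distance of each of ring_gauge, v_block, milled_block from where it was at the start of the episode below 0.015 m); the arm keeps its last pose, push and grip.
It fails at once if a loose bystander is shifted by more than 30 mm (distance of any of ring_gauge, v_block, milled_block from where it was at the start of the episode above 0.03 m).
It also fails if it takes over 67 s, if anything falls off the work surface, if the arm or the gripper's body presses on something with over 40 N, if the wrist force passes 120 N, or if a joint passes its speed limit or range.

## Working session

There is one attempt and no reset: what is moved stays moved. The work goes in short steps, Python scripts to look and compute and a tool call to move; the robot and the scene stay as the last step left them, time stands still between calls to the robot, and variables do not carry over. Pictures are saved under pics/ and viewed, at most 10 in all, crops included, and the job is handed in when it is done.

Besides the shell and the picture viewer there is one more tool, called after "Request:" in YAML: its name, and indented under it one key for each argument. send_rows: Moves the arm, as the interface text tells. Its arguments: {"type":"object","properties":{"steps":{"type":"array","items":{"type":"number"}},"jaw":{"type":"number"},"force":{"type":"number"}},"required":["steps"]}

```bash
mkdir -p pics; ls; cat > h.py <<'E'
import numpy as np, cv2
from plant import manip
def ray(c,uv):
    p=manip.camera_params(c);R=np.array(p["R"]);t=np.array(p["t"]).ravel()
    x=(uv[0]-p["cx"])/p["fx"];y=(uv[1]-p["cy"])/p["fy"]
    if c=="wrist":
        r=np.hypot(x,y);d=np.array([x/r*np.sin(r),y/r*np.sin(r),np.cos(r)]) if r>1e-9 else np.array([0,0,1.])
    else: d=np.array([x,y,1.])
    return -R.T@t, R.T@d
def at_z(c,uv,z):
    o,d=ray(c,uv);return o+d*(z-o[2])/d[2]
E
python3 - <<'E'
from h import *
Z=dict(oiler_cap=118,cap_top=128,knob_top=110,shaft_top=108,turntable=23,fixture=0,ring_gauge=0,v_block=0,milled_block=0)
ims=[]
for c in ("scene","top"):
    im=manip.get_image(c);cv2.imwrite(f"pics/{c}0.png",im)
    for n in ("cap_top","knob_top","shaft_top","turntable","fixture","ring_gauge","v_block","milled_block"):
        for r in manip.tip_of(n,c)[:2]:
            print(c,n,round(r["p"],2),np.round(r["uv"],0),np.round(at_z(c,r["uv"],Z[n])))
o=manip.get_obs();print(o["t"],o["position"],o["tcp_rot"])
E
```

```text
pics
scene knob_top 0.73 [318. 204.] [545.  29. 110.]
scene shaft_top 0.75 [306. 189.] [606. -30. 108.]
scene turntable 0.79 [313. 240.] [559.  24.  23.]
scene fixture 0.78 [312. 252.] [555.  33.   0.]
scene ring_gauge 0.69 [364. 222.] [ 520. -149.    0.]
scene v_block 0.8 [259. 223.] [727. -21.   0.]
scene milled_block 0.59 [315. 250.] [554.  22.   0.]
top cap_top 0.69 [244. 220.] [530. 193. 128.]
top knob_top 0.59 [317. 209.] [558.  34. 110.]
top shaft_top 0.98 [341. 186.] [609. -19. 108.]
top turntable 0.86 [314. 219.] [542.  37.  23.]
top fixture 0.7 [315. 220.] [541.  32.   0.]
top ring_gauge 0.78 [384. 233.] [ 513. -135.    0.]
top v_block 0.57 [340. 148.] [720. -30.   0.]
top milled_block 0.61 [271. 145.] [727. 139.   0.]
0.9 [ 151.83945654 -631.99568461  238.70983955] [-1.79999367e+02  2.68894892e-03  1.35149072e+01]
```

View pics/top0.png

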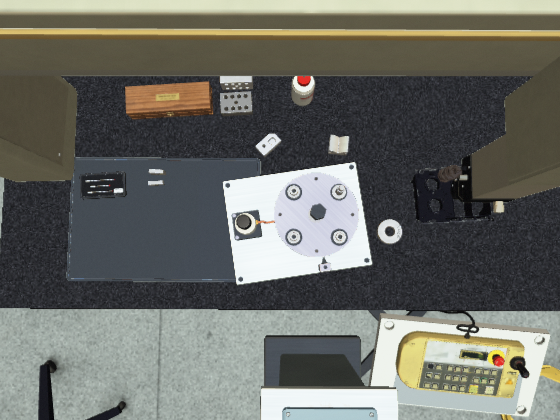

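View pics/scene0.png

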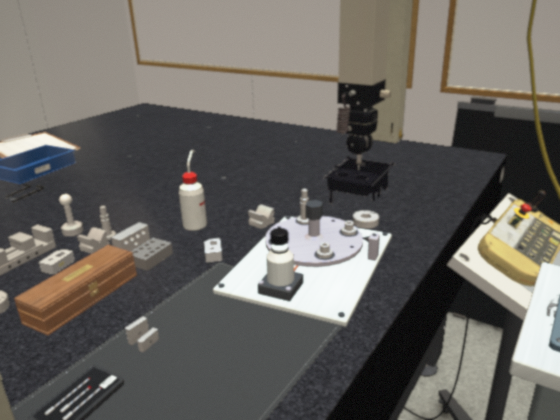

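The top view shows the plate with the turntable axis near (316,213). The pointer is at (324,265) on the robot side, the oiler at (244,222), and the shaft at (340,190) on the far right. The scene view agrees. The fixture is yawed about +8°, so the shaft must turn about 126° clockwise. I'm moving in over the oiler and knob now.

Request:
send_rows:
  steps: [234,-254,-61,-60,234,-254,-61,-60,234,-254,-61,-60,234,-254,-61,-60,234,-254,-61,-60,234,-254,-61,-60,552,-636,-61,-150,552,-636,-61,-150,552,-636,-61,-150,552,-636,-61,-150]
  jaw: 1

```text
t: 2.15
position: [431.3, -104.5, 300.1]
tcp_rot: [180.0, 0.1, 116.8]
force: [1.1, 0.2, -0.6]
grip_width: 0.1
gripper_force: 0.0
```

```bash
cat >> h.py <<'E'
def to_tool(target,yaw):
    o=manip.get_obs();d=np.array(target)-o["position"];w=o["tcp_rot"][2];a=np.radians(w)
    return np.round([d[0]*np.cos(a)+d[1]*np.sin(a),d[0]*np.sin(a)-d[1]*np.cos(a),-d[2],-(yaw-w)],1)
E
python3 - <<'E'
from h import *
o=manip.get_obs();print(o["t"],o["position"],o["tcp_rot"],np.round(o["qpos"],1))
print(to_tool([540,115,300],164))
E
```

```text
2.15 [ 431.32315892 -104.5391418   300.13390348] [1.79970045e+02 7.20846108e-02 1.16804128e+02] [ 41.6   9.  -37.  112.    6.3  60.9  28.7]
[ 1.469e+02  1.960e+02  1.000e-01 -4.720e+01]
```

Request:
send_rows:
  steps: [147,196,0,-47,147,196,0,-47,147,196,0,-47,147,196,0,-47,147,196,0,-47,147,196,0,-47,147,196,0,-47]

```text
t: 3.02
position: [540.5, 111.8, 299.7]
tcp_rot: [-180.0, 0.0, 163.3]
force: [-0.4, 0.4, -0.5]
grip_width: 0.4
gripper_force: 0.0
```

```bash
python3 - <<'E'
from h import *
o=manip.get_obs();print(o["t"],o["position"],o["tcp_rot"],np.round(o["qpos"],1))
cv2.imwrite("pics/w1.png",manip.get_image("wrist"))
for n,z in dict(cap_top=128,knob_top=110,shaft_top=108,turntable=23,fixture=0,ring_gauge=0,v_block=0,milled_block=0).items():
    for r in manip.tip_of(n,"wrist")[:2]:
        print(n,round(r["p"],2),np.round(r["uv"],0),np.round(at_z("wrist",r["uv"],z),1))
E
```

```text
3.025 [540.50753786 111.78852971 299.6600132 ] [-1.79959305e+02  9.50279381e-03  1.63315612e+02] [ 20.6  24.7 -48.8  97.2  20.   67.3  39.9]
cap_top 0.57 [361. 153.] [529.9 196.7 128. ]
knob_top 0.97 [218. 211.] [552.   33.2 110. ]
shaft_top 0.98 [192. 267.] [611.4 -24.4 108. ]
turntable 0.64 [229. 193.] [555.7  29.9  23. ]
fixture 0.68 [231. 189.] [556.2  30.1   0. ]
ring_gauge 0.97 [122. 199.] [ 519.  -144.4    0. ]
v_block 0.39 [237. 295.] [727.9 -22.4   0. ]
milled_block 0.84 [340. 266.] [721.8 151.5   0. ]
```

View pics/w1.png

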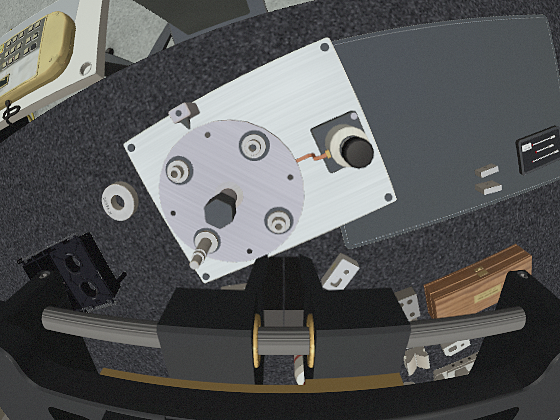

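The wrist picture shows the cap at (357,153), the knob at (220,209) and the shaft top at (192,267). All of these agree with the top camera. I'll press the cap at (530,195).

```bash
python3 -c "
from h import *
print(to_tool([530,195,140],163.3),to_tool([530,195,121],163.3))"
```

```text
[ 33.5  75.9 159.8   0.2] [ 33.5  75.9 178.8   0.2]
```

Request:
send_rows:
  steps: [33,76,50,0,33,76,100,0,33,76,150,0,33,76,160,0,33,76,160,0,33,76,168,0,33,76,174,0,33,76,178.5,0,33,76,178.5,0,33,76,178.5,0]

```text
t: 4.72
position: [531.6, 195.0, 121.9]
tcp_rot: [180.0, 0.1, 163.5]
force: [2.8, -1.2, 4.1]
grip_width: 0.7
gripper_force: 2.2
```

```bash
python3 - <<'E'
from h import *
o=manip.get_obs();print(o["t"],o["position"],o["force"],o["tcp_rot"])
cv2.imwrite("pics/s2.png",cv2.resize(manip.get_image("scene")[140:320,200:420],None,fx=3,fy=3))
E
```

```text
4.725 [531.60363075 195.03224685 121.88699002] [ 2.82596457 -1.17567329  4.11433062] [1.79952607e+02 1.07806705e-01 1.63458562e+02]
```

View pics/s2.png

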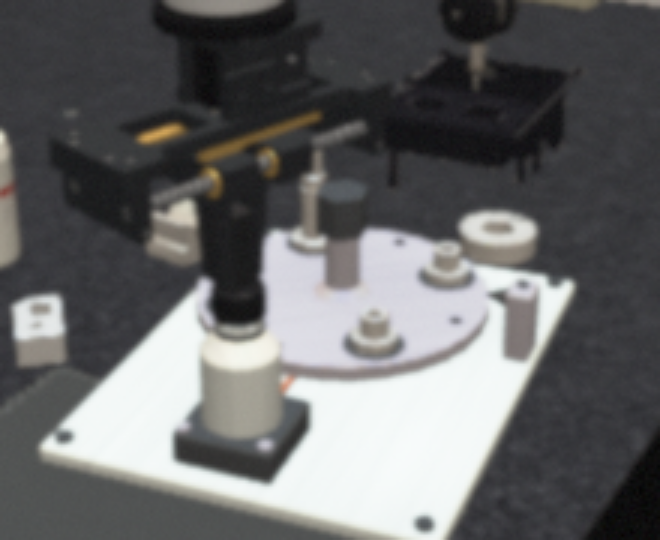

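The crop shows the closed fingers on the cap at (240,310), and the cap visibly down. The force of about 4.1 N suggests roughly 5.3 mm, so I'll press a little deeper to be sure and then lift.

Request:
send_rows:
  steps: [0,0,1.5,0,0,0,1.5,0,0,0,1.5,0]

```text
t: 5.15
position: [531.3, 195.2, 120.5]
tcp_rot: [180.0, 0.1, 163.5]
force: [3.3, -2.7, 9.3]
grip_width: 0.2
gripper_force: 4.6
```

Request:
send_rows:
  steps: [0,0,-10,0,0,0,-40,0,0,0,-80,0,0,0,-80,0]

```text
t: 5.65
position: [530.5, 196.1, 201.8]
tcp_rot: [179.9, 0.1, 163.5]
force: [-0.2, 0.1, -0.7]
grip_width: 0.5
gripper_force: 0.0
```

```bash
python3 -c "
from h import *
print(manip.get_obs()['t'],to_tool([553,32,200],164))"
```

```text
5.65 [ -68.2 -151.     1.8   -0.5]
```

The cap bottomed out at 9.3 N and has been released. Now I'll go over the knob, opening the gripper on the way.

Request:
send_rows:
  steps: [-68,-151,2,0,-68,-151,2,0,-68,-151,2,0,-68,-151,2,0,-68,-151,2,0]
  jaw: -1

```text
t: 6.28
position: [551.5, 32.0, 196.8]
tcp_rot: [180.0, -0.1, 163.5]
force: [0.3, 0.7, -0.0]
grip_width: 48.3
gripper_force: 0.0
```

```bash
python3 - <<'E'
from h import *
o=manip.get_obs();print(o["t"],o["position"],o["tcp_rot"],o["grip_width"],np.round(o["qpos"],1))
cv2.imwrite("pics/w3.png",manip.get_image("wrist"))
for c in("wrist","top"):
  if c=="top": manip.get_image(c)
  for n,z in dict(cap_top=128,knob_top=110,shaft_top=108,front_mark=35).items():
    for r in manip.tip_of(n,c)[:2]:
        print(c,n,round(r["p"],2),np.round(r["uv"],0),np.round(at_z(c,r["uv"],z),1))
E
```

```text
6.275 [551.54728123  32.02623728 196.83345781] [ 1.79987143e+02 -1.41438814e-01  1.63544730e+02] 48.25225939715857 [ 25.9  31.4 -45.3 103.2  26.2  56.5  43.4]
wrist cap_top 0.84 [481. 139.] [530.8 194.6 128. ]
wrist knob_top 0.57 [286. 219.] [556.8  34.  110. ]
wrist shaft_top 0.81 [242. 290.] [610.  -21.3 108. ]
wrist front_mark 0.63 [249. 123.] [481.4  19.8  35. ]
top cap_top 0.47 [245. 226.] [518.5 191.1 128. ]
top knob_top 0.91 [319. 210.] [555.4  30.2 110. ]
top front_mark 0.76 [320. 245.] [480.8  23.6  35. ]
```

View pics/w3.png

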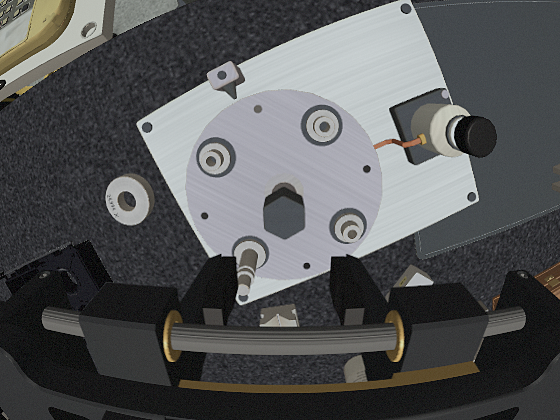

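The wrist picture shows the knob at (284,213), its flats lined up with the jaws, and the shaft at (248,270) clear of both fingers. The cap is back up. Next I'll descend onto the knob.

```bash
python3 -c "
from h import *
print(at_z('wrist',(284,213),110),at_z('wrist',(286,216),110));print(to_tool([554,33,80],165.3))"
```

```text
[552.40595009  32.1441135  110.        ] [555.17742154  32.92677523 110.        ]
[ -0.7   2.1 117.7  -1.8]
```

Request:
send_rows:
  steps: [-1,2,0,-2,-1,2,40,-2,-1,2,70,-2,-1,2,70,-2,-1,2,90,-2,-1,2,105,-2,-1,2,118,-2,-1,2,118,-2]

```text
t: 7.78
position: [553.6, 32.5, 78.7]
tcp_rot: [-180.0, -0.1, 165.5]
force: [-0.0, 0.4, 0.8]
grip_width: 88.4
gripper_force: 0.0
```

Request:
send_rows:
  steps: [0,0,0,0,0,0,0,0,0,0,0,0,0,0,0,0,0,0,0,0,0,0,0,0,0,0,0,0,0,0,0,0]
  jaw: 1
  force: 15

```text
t: 8.78
position: [554.0, 31.6, 79.6]
tcp_rot: [-179.9, -0.0, 165.5]
force: [-2.2, -3.9, 3.4]
grip_width: 31.7
gripper_force: 15.0
```

```bash
python3 - <<'E'
from h import *
o=manip.get_obs();print(o["t"],o["position"],o["tcp_rot"],o["grip_width"],o["force"],o["moment"],np.round(o["qpos"],1))
cv2.imwrite("pics/w4.png",manip.get_image("wrist"))
for n,z in dict(cap_top=128,shaft_top=108,front_mark=35).items():
    for r in manip.tip_of(n,"wrist")[:1]:
        print(n,round(r["p"],2),np.round(r["uv"],0),np.round(at_z("wrist",r["uv"],z),1))
E
```

```text
8.775 [554.02333363  31.63242896  79.64554898] [-1.79909197e+02 -2.19650379e-02  1.65451098e+02] 31.71327931570568 [-2.2215579  -3.88676279  3.35895034] [-0.99206055  0.21844201  0.02543311] [ 21.   40.7 -39.  106.9  35.4  45.2  38.2]
shaft_top 0.82 [215. 391.] [606.4 -20.9 108. ]
front_mark 0.82 [232. 130.] [481.4  19.6  35. ]
```

View pics/w4.png

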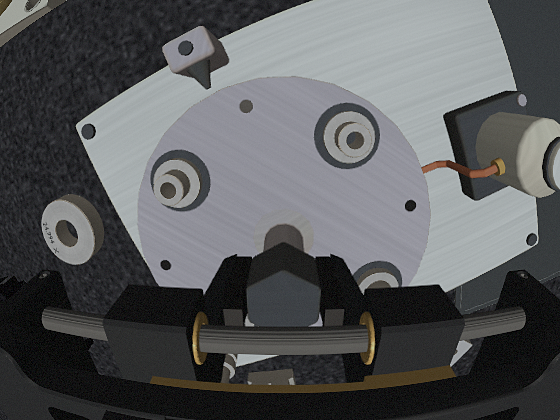

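The knob is gripped at 31.7 mm with flats seated, and the picture shows the jaws on it at (285,290). The flats put the shaft at −44.5°. The target is about −171.8°, so I'll turn about +127° at moderate speed.

Request:
send_rows:
  steps: [0,0,0,3,0,0,0,8,0,0,0,14,0,0,0,20,0,0,0,26,0,0,0,32,0,0,0,38,0,0,0,44,0,0,0,48,0,0,0,50]

```text
t: 10.22
position: [554.1, 31.6, 79.7]
tcp_rot: [-179.9, 0.1, 115.4]
force: [-1.6, -5.6, 3.2]
grip_width: 31.8
gripper_force: 15.0
```

```bash
python3 - <<'E'
from h import *
o=manip.get_obs();print(o["t"],o["position"],o["tcp_rot"],o["grip_width"],o["force"],o["moment"],np.round(o["qpos"],1))
manip.get_image("top")
for r in manip.tip_of("shaft_top","top")[:1]: print(r,at_z("top",r["uv"],108))
E
```

```text
10.225 [554.06307649  31.59825534  79.6694415 ] [-1.79932873e+02  5.90745503e-02  1.15367246e+02] 31.83301850588506 [-1.61639359 -5.5749824   3.23953782] [-1.18177228  0.3249624   0.1404934 ] [ 12.6  37.4 -27.3 107.3  25.1  41.3  -3.7]
```

Request:
send_rows:
  steps: [0,0,0,3,0,0,0,8,0,0,0,14,0,0,0,20,0,0,0,26,0,0,0,32,0,0,0,38,0,0,0,44,0,0,0,48,0,0,0,50]

```text
t: 11.58
position: [554.0, 31.6, 79.6]
tcp_rot: [180.0, 0.1, 65.4]
force: [-2.5, -5.4, 4.3]
grip_width: 31.7
gripper_force: 15.0
```

Request:
send_rows:
  steps: [0,0,0,3,0,0,0,8,0,0,0,13,0,0,0,18,0,0,0,22,0,0,0,25,0,0,0,27,0,0,0,27,0,0,0,27]

```text
t: 12.7
position: [554.0, 31.6, 79.6]
tcp_rot: [180.0, 0.1, 38.4]
force: [-1.5, -5.2, 4.2]
grip_width: 32.1
gripper_force: 15.0
```

```bash
python3 - <<'E'
from h import *
o=manip.get_obs();print(o["t"],o["position"],o["tcp_rot"],o["grip_width"],o["force"],o["moment"],np.round(o["qpos"],1))
for c in ("top","scene","wrist"):
  im=manip.get_image(c);cv2.imwrite(f"pics/{c}5.png",im)
  for n,z in dict(cap_top=128,shaft_top=108,front_mark=35,knob_top=110,ring_gauge=0,v_block=0,milled_block=0).items():
    for r in manip.tip_of(n,c)[:1]:
        print(c,n,round(r["p"],2),np.round(r["uv"],0),np.round(at_z(c,r["uv"],z),1))
E
```

```text
12.7 [554.02956182  31.64847862  79.63383004] [1.79971779e+02 5.69338946e-02 3.84452587e+01] 32.100084688922514 [-1.46377183 -5.21178978  4.23071931] [-0.90650649  0.51516746 -0.07196589] [ -1.8  34.7  -8.1 108.2   7.6  37.6 -66.1]
top cap_top 0.75 [241. 221.] [528.8 199.4 128. ]
top shaft_top 0.94 [320. 246.] [476.   27.6 108. ]
top front_mark 0.84 [320. 246.] [478.5  21.3  35. ]
top ring_gauge 0.59 [389. 233.] [ 511.7 -146.5    0. ]
top v_block 0.58 [342. 144.] [728.4 -33.7   0. ]
top milled_block 0.92 [272. 143.] [730.7 137.8   0. ]
scene cap_top 0.64 [279. 229.] [531.9 187.1 128. ]
scene shaft_top 0.7 [350. 210.] [479.9  20.1 108. ]
scene front_mark 0.67 [348. 243.] [481.1  20.   35. ]
scene knob_top 0.84 [317. 203.] [548.   26.6 110. ]
scene ring_gauge 0.92 [365. 222.] [ 517.4 -147.     0. ]
scene v_block 0.91 [264. 223.] [718.6 -27.7   0. ]
scene milled_block 0.54 [215. 251.] [732.1 133.2   0. ]
wrist cap_top 0.16 [282. 304.] [565.1  40.8 128. ]
wrist shaft_top 0.85 [215. 393.] [479.9  21.2 108. ]
wrist front_mark 0.65 [232. 319.] [479.1  19.3  35. ]
wrist knob_top 0.59 [283. 308.] [554.   31.2 110. ]
wrist v_block 0.68 [479.  96.] [726.6 -24.7   0. ]
wrist milled_block 0.19 [282. 223.] [551.  30.   0.]
```

View pics/wrist5.png

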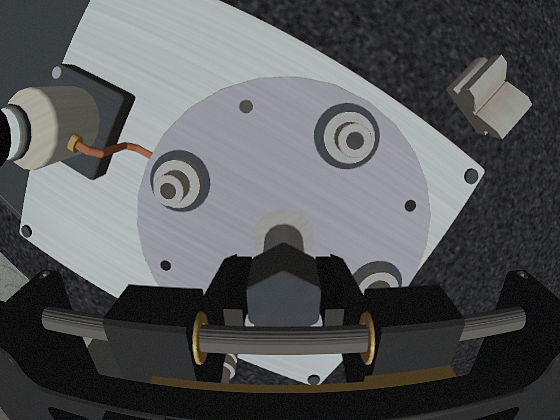

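View pics/scene5.png

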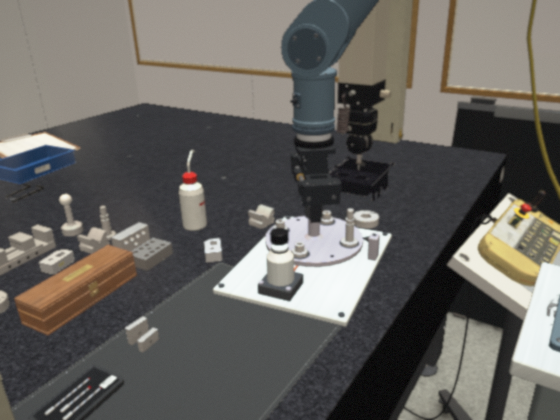

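Both pictures show the shaft standing straight in front of the pointer, with the gripper still on the knob; in the scene view the shaft is at (350,225) and the pointer at (373,247). The fixture yaw comes out near 8° from the oiler, plate edges and mark. The shaft sits at 8.4°, well inside the 5° tolerance. The bystanders haven't moved and the cap is up, so I'm handing in.

```bash
python3 -c "
from plant import manip
print(manip.job_done())"
```

```text
the job is handed in; nothing more can be done
None
```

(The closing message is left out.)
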